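Store the garlic, tip the bin lid shut, snap the catch

TASK

Put the garlic from the chopping board into the open wooden bin. Then nudge the bin's lid from its outer side just past upright and let it drop shut by its own weight, without pushing or guiding it on the way down; when it is shut, press the raised front end of the red rocker catch on the lid until it snaps over and stays locked. Leave the tomato and the lemon where they lie.

Things in the scene. Friction and masses are not known exactly. Their poses are not given: they have to be found in the camera images.
- garlic: Whitish garlic bulb, loose, about 60 x 57 x 58 mm high, 25 to 55 g; origin at the centre of its underside, z up through its tip at the start. It stands on the chopping board (top 21 mm above the worktop), in one of three places in a row.
- tomato: Red tomato, loose, 69 x 69 x 71 mm; origin at the centre of its underside. On the board; to be left alone.
- lemon: Yellow lemon, loose, 72 x 55 x 56 mm, long axis along its x; origin at the centre of its underside. On the board; to be left alone.
- bin: Light wooden bin, fixed, outside 140 (x) x 200 (y) x 90 mm high, walls 8 mm, inner floor 14 mm above the worktop; origin on the worktop under its centre, z up. Its front looks to its -x (roughly to the robot's right) and bears a small steel keeper for the catch; the lid's hinge runs along its y at x = +70 mm, z = 90 mm (rim on the robot's left).
- lid (a joint): Angle of the dark wooden lid (147 x 204 x 10 mm, 0.35 kg): 0 = shut, 1.571 = upright, 1.85 = leaning back on its stop, where it starts or sinks to. No spring, light damping: under 1.571 it falls shut by its weight within about 1.5 s, over that it falls back open. Under 2 N near the free edge moves it.
- lid_outer (a point): Point on the lid's outer face (top when shut, turned left and away from the bin when open), mid-width, 115 mm from the hinge; the free edge is 29 mm further. Axes: x from free edge to hinge, y along the hinge, z out of the outer face. The catch (46 mm wide with bearings, 25 mm proud) sits mid-edge, its hook reaching 35 mm past the edge; from 25 to 100 mm either side of the middle the lid is bare.
- catch (a joint): Angle of the red rocker catch on the lid's free edge, rocking about an axis parallel to the hinge: 0 = unlocked (front end up, steel hook swung out), 0.6 = locked (front end down, hook under the keeper). An over-centre spring pushes it to the nearer end; dead centre 0.3. About 4 N on the front end starts it over.
- catch_front (a point): Point on the upper face of the catch's front end, 21 mm before its axis; the face is 34 mm wide (y) and runs 7 mm further forward. It moves with the catch; with the lid shut it is about 121 mm above the worktop unlocked and drops 12 mm on locking, nearly straight down. With the lid shut and the catch unlocked its axes are parallel to the bin's.
Things that resemble listed ones, but are neither listed nor needed, are in the scene too. What is shaped like the garlic but blue, pink or turquoise is not meant.

How it is judged:
By the outcome, as a careful person would: the job done as asked, in the order asked, and still so for the second after the job is handed in, with the robot touching nothing.
It also fails if it takes over 51 s, if anything falls off the work surface, if the arm or the gripper's body presses on something with over 40 N, if the wrist force passes 120 N, or if a joint passes its speed limit or range.

ROBOT

A 6-joint arm with a two-finger parallel gripper is mounted at the origin on a cart in front of the work surface, level with it; the furniture and walls round the work are solid. World frame = base frame: x ahead of the robot, y to its left, z up, the work surface at z = 0. Lengths are in m, angles in degrees, forces in N, time in s.
With the tool pointing down it reaches from about 0.4 to 0.825 m from the base axis. Payload 7 kg.
Tool frame: the origin (TCP) lies midway between the tips of the shut fingers; the grasp point (between the pads) lies 19 mm behind it; z points along the fingers, y is the direction in which the jaws open and shut (so a half turn about z gives the same grasp; the last joint's range is limited). The gripper opens to 88 mm and grips with 3 to 60 N. Pads are 19 mm wide; open, the fingers measure 130 mm over their backs; the gripper's body (78 mm by 193 mm) begins 47 mm behind the grasp point.
Start: joints at [90.476, 20.546, 0.682, 0, -70.136, -16.507], TCP at [0.186, 0.649, 0.227] pointing down, gripper open.
Joint ranges: [-176.03, 176.03], [-82.01, 121.73], [-58.28, 71.71], [-173.87, 95.51], [-174.79, -0.11], [-173.66, 173.66]. Speed limits (degrees/s): [136.94, 136.94, 172.46, 180, 180, 180].

INTERFACE

Orientations are given as [roll, pitch, yaw] about the fixed x, y, z axes, in that order (R = Rz(yaw) Ry(pitch) Rx(roll)).
In Python, from plant import ctrl, snapshot gives the robot as it stands.
- The arm moves only by the shell command python3 -m pendant 'ROWS'. ROWS is JSON, a list of rows, each a list of 7 numbers: the shift along the tool's x, y, z in m, then the turn, a rotation vector about the tool's x, y, z in rad, then the opening, from -1 (shut) to 1 (fully open), so that 0 is half open. In form: [[x, y, z, ax, ay, az, jaw], ...]. A call has 1 to 12 rows; each row is the pose to reach, as a shift and turn from the pose commanded when the call began, along the tool's axes at that moment; what a row does not reach only later rows make up. A row lasts 1/8 s, in which the tool goes at most 62.5 mm and 10.7 degrees, less where a joint would pass 70% of its speed; a pose out of reach is approached as far as the arm can. A call with a gripper value outside its range is refused whole. The fingers move at their own pace and stop on an object; the grip force is fixed at half the most. Time passes only in rows, so rows that repeat a pose let the fingers close. It gives the time, the measured TCP pose, the force and the opening at its end, in the units of the state.
- ctrl.get_obs(): the state, without advancing time (a new reading comes with each control period).
- snapshot(name): name is "scene" or "top" or "wrist"; returns a dict with "image" (400x640x3 uint8, blue, green, red), "mtx" (3x3 intrinsics, pixels), "eye" and "attitude" of the camera in the world; the wrist camera has in their place "tool_from_camera" (4x4, takes a point from camera to tool coordinates, whose origin is the TCP and whose axes are the flange's). Camera axes: x right, y up, looking along -z (the intrinsics and any distortion apply to the point x, -y, -z); pixel columns grow to the right and rows downward; lengths in m; the calibration is good to about 2 mm. The wrist camera is an equidistant fisheye: a pixel r from the principal point sees the ray r / f radians off the axis. A picture is of the moment at which its call begins: read the wrist's pose just before it. There is no depth.
- ctrl.close_job(): hands the job in, once; it reports no verdict.
The state is a dict: "clock": time; "joint_pos": joint angles; "qvel": joint speeds; "tau": joint torques, N m; "tool_pos": TCP position; "orientation": TCP orientation; "force": force on the tool from outside, world axes, zero at the start; "moment": the same for the moment, N m; "opening": finger opening in m.
Only numpy, scipy, OpenCV 4.12 (cv2) and the standard library are available. Lean on these libraries where they do the work, as an engineer would, in place of code of your own. Each camera call takes 0.05 s, during which the arm holds its last target.

## Working session

There is one attempt and no reset: what is moved stays moved. The work goes in short steps, Python scripts to look and compute and a shell command to move; the robot and the scene stay as the last step left them, time stands still between calls to the robot, and variables do not carry over. Pictures are saved under pics/ and viewed, and the job is handed in when it is done.

```bash
mkdir -p pics; ls; python3 - <<'E'
from plant import ctrl, snapshot
import cv2
print(ctrl.get_obs())
for n in ("scene","top","wrist"):
    s=snapshot(n); cv2.imwrite(f"pics/{n}0.png",s["image"])
    print(n,{k:v for k,v in s.items() if k!="image"})
E
```

```text
pics
{'clock': 0.0, 'joint_pos': array([ 9.04762908e+01,  2.05941313e+01,  6.31693858e-01, -2.12006652e-02,
       -7.01369101e+01, -1.65075838e+01]), 'qvel': array([ 0.03099239, -0.040276  ,  0.10982989, -0.00582999, -0.07253314,
       -0.06596427]), 'tau': array([-6.83139187e-04, -5.82720852e+01,  2.93073517e+01,  6.99724406e+00,
        7.07796498e-03, -1.50551791e-04]), 'tool_pos': array([0.18628615, 0.64824684, 0.22557308]), 'orientation': array([ 1.79899084e+02, -9.12365861e-03, -1.60385056e+01]), 'force': array([-1.04866181, -0.15939329, -0.05697435]), 'moment': array([ 0.02955692, -0.00433148, -0.03275841]), 'opening': 0.08786287150336942}
scene {'mtx': array([[446.15851784,   0.        , 323.77936072],
       [  0.        , 446.15851784, 196.08053642],
       [  0.        ,   0.        ,   1.        ]]), 'eye': array([-0.13958906, -0.5140216 ,  0.82981307]), 'attitude': array([ 48.46659416,  -1.17197862, -55.13471101])}
top {'mtx': array([[426.27388774,   0.        , 319.73040824],
       [  0.        , 426.27388774, 198.48913689],
       [  0.        ,   0.        ,   1.        ]]), 'eye': array([ 0.31596056, -0.07899077,  1.25325866]), 'attitude': array([ 11.02118283,   0.43942707, -89.62939665])}
wrist {'mtx': array([[309.70691629,   0.        , 318.85408351],
       [  0.        , 309.70691629, 202.16790554],
       [  0.        ,   0.        ,   1.        ]]), 'tool_from_camera': array([[-1.29455115e-03,  9.57882825e-01,  2.87156435e-01,
         7.84411381e-02],
       [ 9.99999050e-01,  1.37613865e-03, -8.22884687e-05,
        -5.04451290e-04],
       [-4.73989780e-04,  2.87156055e-01, -9.57883696e-01,
        -1.57606007e-01],
       [ 0.00000000e+00,  0.00000000e+00,  0.00000000e+00,
         1.00000000e+00]])}
```

View pics/scene0.png

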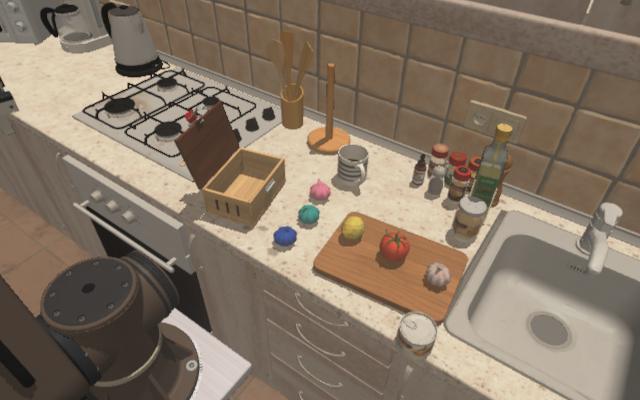

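View pics/top0.png

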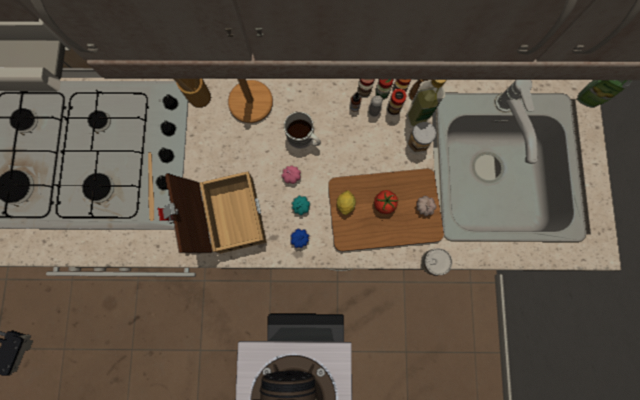

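View pics/wrist0.png

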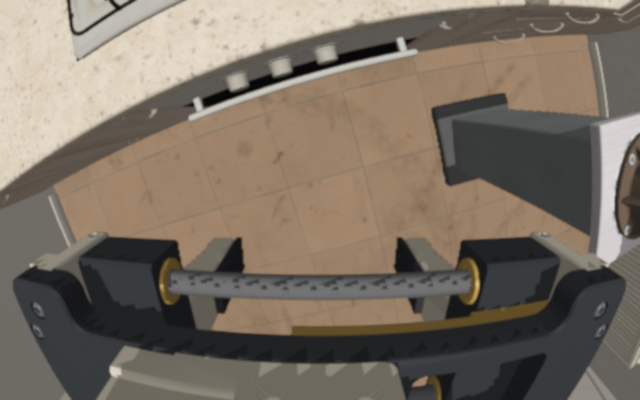

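The candidates are the whitish bulb on the board at top(426,205), the blue at (300,239), the turquoise at (300,205) and the pink at (291,175). Only the whitish bulb is uncoloured and on the board, so I'll confirm it in an enlarged crop.

```bash
cat > h.py <<'E'
import numpy as np, cv2
from scipy.spatial.transform import Rotation as R
from plant import ctrl, snapshot
def cam(s):
    return np.array(s["eye"]), R.from_euler("xyz",s["attitude"],degrees=True).as_matrix(), s["mtx"]
def ray(s,u,v):
    e,A,K=cam(s); d=np.array([(u-K[0,2])/K[0,0],-(v-K[1,2])/K[1,1],-1]); return e,A@d
def plane(s,u,v,z):
    e,d=ray(s,u,v); return e+d*(z-e[2])/d[2]
def tri(rs):
    M=np.zeros((3,3));b=np.zeros(3);L=[]
    for e,d in rs:
        d=d/np.linalg.norm(d);P=np.eye(3)-np.outer(d,d);M+=P;b+=P@e;L.append((e,P))
    x=np.linalg.solve(M,b); return x,[float(np.linalg.norm(P@(x-e))) for e,P in L]
def proj(s,p):
    e,A,K=cam(s);q=A.T@(np.array(p)-e);return K[0,0]*q[0]/-q[2]+K[0,2],K[1,1]*-q[1]/-q[2]+K[1,2]
def crop(im,x0,y0,x1,y1,k,name):
    cv2.imwrite(name,cv2.resize(im[y0:y1,x0:x1],None,fx=k,fy=k,interpolation=cv2.INTER_CUBIC))
E
python3 - <<'E'
from h import *
t=snapshot("top");s=snapshot("scene")
crop(t["image"],140,150,280,265,5,"pics/t_bin.png")
crop(s["image"],170,90,300,230,4,"pics/s_bin.png")
crop(t["image"],320,160,450,255,5,"pics/t_gar.png")
crop(s["image"],390,230,480,300,6,"pics/s_gar.png")
for n,i,b in(("top",t,(410,190,440,220)),("scene",s,(420,255,456,295))):
    im=i["image"][b[1]:b[3],b[0]:b[2]]; hsv=cv2.cvtColor(im,cv2.COLOR_BGR2HSV)
    m=((hsv[...,1]<75)&(hsv[...,2]>70)).astype(np.uint8)
    k,l,st,c=cv2.connectedComponentsWithStats(m); j=1+np.argmax(st[1:,4]); print(n,st[j],c[j]+b[:2])
    u,v=st[j][:2]+st[j][2:4]/2-0.5+np.array(b[:2]); print(u,v,plane(i,u,v,.021+.029))
E
```

```text
top [  7   6  19  19 252] [425.84126984 205.08333333]
426.0 205.0 [ 0.53278492 -0.37249422  0.05      ]
scene [  6   8  24  23 427] [437.93208431 274.22014052]
437.5 274.0 [ 0.52720266 -0.37623203  0.05      ]
```

View pics/t_bin.png

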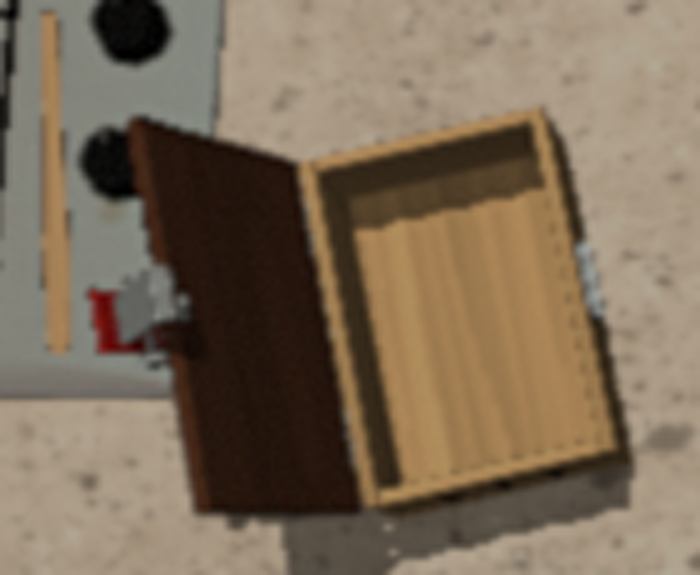

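View pics/s_bin.png

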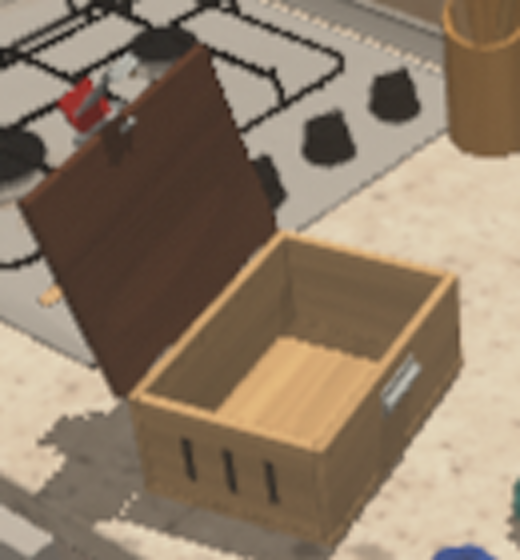

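View pics/t_gar.png

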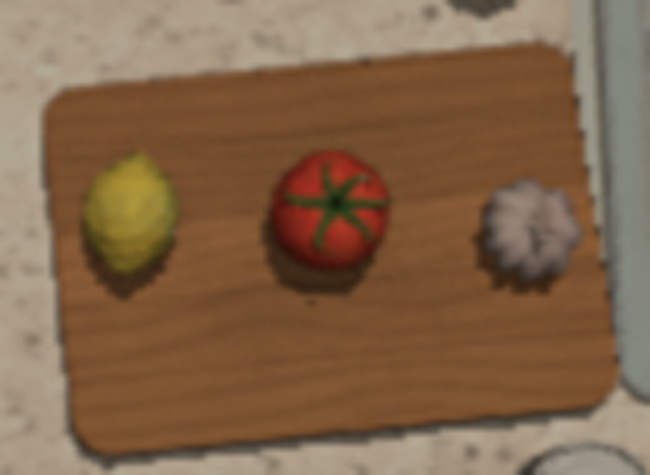

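View pics/s_gar.png

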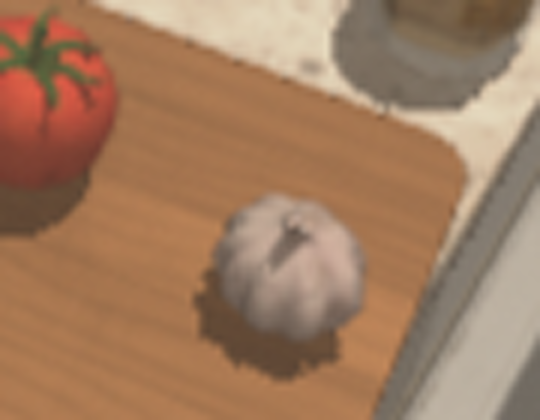

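The crops confirm it: the whitish bulb stands upright at the right end of the board, top(426,205) and scene(437,274), with the tomato and lemon to its left. The bin is open, its lid is leaning left, and the catch is at the lid's top edge. Next I'll get the bin pose from its rim corners.

```bash
python3 - <<'E'
from h import *
t=snapshot("top");s=snapshot("scene")
T=dict(hf=(303,165),ff=(543,108),fn=(620,452),hn=(366,510))
S=dict(hn=(132,400),fn=(322,450),ff=(460,277),hf=(285,232))
P={}
for k in T:
    u=((T[k][0]+.5)/5-.5+140,(T[k][1]+.5)/5-.5+150); w=((S[k][0]+.5)/4-.5+170,(S[k][1]+.5)/4-.5+90)
    a=plane(t,*u,.09);b=plane(s,*w,.09);x,r=tri([ray(t,*u),ray(s,*w)]);P[k]=a
    print(k,a.round(3),b.round(3),x.round(3),np.round(r,4))
    P[k]=(a+b)/2
c=sum(P.values())/4
ya=P['hf']+P['ff']-P['hn']-P['fn'];xa=P['hf']+P['hn']-P['ff']-P['fn']
print(c,np.linalg.norm(ya)/2,np.linalg.norm(xa)/2,np.degrees(np.arctan2(ya[1],ya[0]))-90,np.degrees(np.arctan2(xa[1],xa[0])))
E
```

```text
hf [0.586 0.267 0.09 ] [0.586 0.259 0.09 ] [0.589 0.267 0.084] [0.0027 0.0027]
ff [0.62  0.134 0.09 ] [0.618 0.126 0.09 ] [0.623 0.133 0.084] [0.0019 0.0019]
fn [0.426 0.084 0.09 ] [0.43  0.084 0.09 ] [0.427 0.083 0.093] [0.0011 0.0011]
hn [0.394 0.221 0.09 ] [0.394 0.212 0.09 ] [0.397 0.221 0.084] [0.0033 0.0033]
[0.5066321  0.17342807 0.09      ] 0.19689089322139333 0.136910582837067 -76.40648308201415 104.07767926975002
```

```bash
cat > go.py <<'E'
# usage: go.py "x,y,z,roll,pitch,yaw(cmd now)" "x,y,z[,yaw]" ... -> shift & yaw-turn in tool axes
import sys
from h import *
c=np.array(eval(sys.argv[1]),float)
A=R.from_euler("xyz",c[3:],degrees=True)
for a in sys.argv[2:]:
    g=list(eval(a)); B=R.from_euler("xyz",[180,0,g[3] if len(g)>3 else c[5]],degrees=True)
    d=A.inv().apply(np.array(g[:3])-c[:3]); print(np.round(d,4),np.round((A.inv()*B).as_rotvec(),4),"dist",np.linalg.norm(np.array(g[:3])-c[:3]).round(3))
E
python3 go.py ".186,.649,.227,180,0,-16.03" ".44,.36,.38,-90" ".53,-.374,.30,-90" ".53,-.374,.14,-90"
```

```text
[ 0.3239  0.2076 -0.153 ] [ 0.    -0.     1.291] dist 0.414
[ 0.6131  0.8882 -0.073 ] [ 0.    -0.     1.291] dist 1.082
[0.6131 0.8882 0.087 ] [ 0.    -0.     1.291] dist 1.083
```

```bash
python3 -m pendant '[[0.15,0.10,-0.153,0,0,0.6,1],[0.324,0.208,-0.153,0,0,1.291,1],[0.324,0.208,-0.153,0,0,1.291,1],[0.324,0.208,-0.153,0,0,1.291,1],[0.324,0.208,-0.153,0,0,1.291,1],[0.324,0.208,-0.153,0,0,1.291,1],[0.324,0.208,-0.153,0,0,1.291,1],[0.324,0.208,-0.153,0,0,1.291,1],[0.613,0.888,-0.10,0,0,1.291,1],[0.613,0.888,-0.10,0,0,1.291,1],[0.613,0.888,-0.10,0,0,1.291,1],[0.613,0.888,-0.10,0,0,1.291,1]]'
```

```text
clock: 1.85
tool_pos: [0.4703, 0.1106, 0.3614]
orientation: [-180.0, 0.0, -89.9]
force: [1.0, 0.1, 0.7]
opening: 0.088
```

```bash
python3 -m pendant '[[0.485,-0.06,0.06,0,0,0,1],[0.485,-0.06,0.06,0,0,0,1],[0.485,-0.06,0.06,0,0,0,1],[0.485,-0.06,0.06,0,0,0,1],[0.485,-0.06,0.06,0,0,0,1],[0.485,-0.06,0.06,0,0,0,1],[0.485,-0.06,0.06,0,0,0,1],[0.485,-0.06,0.06,0,0,0,1],[0.485,-0.06,0.14,0,0,0,1],[0.485,-0.06,0.20,0,0,0,1],[0.485,-0.06,0.20,0,0,0,1]]'
python3 - <<'E'
from h import *
o=ctrl.get_obs(); w=snapshot("wrist"); t=snapshot("top")
cv2.imwrite("pics/w1.png",w["image"]); crop(t["image"],320,120,480,260,5,"pics/t1.png"); print(o["tool_pos"],o["orientation"])
E
```

```text
clock: 3.22
tool_pos: [0.5285, -0.3716, 0.157]
orientation: [179.6, 0.2, -90.0]
force: [-0.3, -0.0, 0.7]
opening: 0.0876
[ 0.52846251 -0.37159168  0.15703114] [179.5818925    0.19345956 -89.96414039]
```

View pics/w1.png

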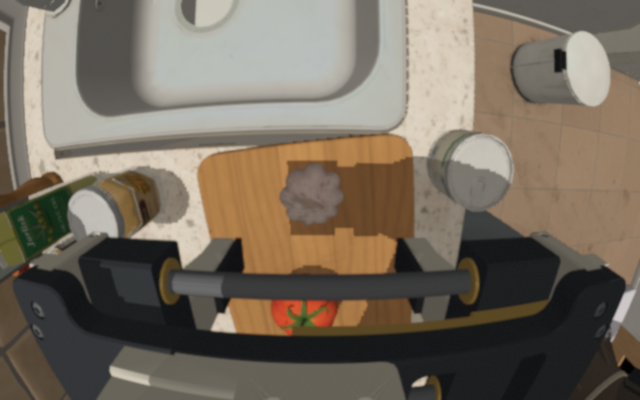

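The wrist view shows the garlic at (311,194), the tomato at (304,313) and open space round the garlic. I'll cast the ray for the garlic.

```bash
cat >> h.py <<'E'
def wray(w,o,u,v):
    K=w["mtx"];dx,dy=u-K[0,2],v-K[1,2];r=np.hypot(dx,dy);th=r/K[0,0]
    d=np.array([np.sin(th)*dx/r,-np.sin(th)*dy/r,-np.cos(th)])
    M=w["tool_from_camera"];A=R.from_euler("xyz",o["orientation"],degrees=True).as_matrix()
    return A@M[:3,3]+o["tool_pos"],A@(M[:3,:3]@d)
E
python3 - <<'E'
from h import *
o=ctrl.get_obs(); w=snapshot("wrist")
im=w["image"][150:235,270:355]; hsv=cv2.cvtColor(im,cv2.COLOR_BGR2HSV)
m=(hsv[...,1]<75).astype(np.uint8); k,l,st,c=cv2.connectedComponentsWithStats(m); j=1+np.argmax(st[1:,4]); print(st[j],c[j]+[270,150])
u,v=c[j]+[270,150]
e,d=wray(w,o,u,v)
for z in(.045,.05): print(e+d*(z-e[2])/d[2])
# tomato check
e,d=wray(w,o,304,313); print(e+d*(.08-e[2])/d[2])
E
```

```text
[  14   15   62   60 2651] [314.53904187 194.87551867]
[ 0.53514419 -0.37520394  0.045     ]
[ 0.53508444 -0.37657701  0.05      ]
[ 0.54532949 -0.26920555  0.08      ]
```

```bash
python3 -m pendant '[[0.004,-0.005,0.05,0,0,0,1],[0.004,-0.005,0.10,0,0,0,1],[0.004,-0.005,0.125,0,0,0,1],[0.004,-0.005,0.125,0,0,0,1],[0.004,-0.005,0.125,0,0,0,-1],[0.004,-0.005,0.125,0,0,0,-1],[0.004,-0.005,0.125,0,0,0,-1],[0.004,-0.005,0.125,0,0,0,-1],[0.004,-0.005,0.125,0,0,0,-1]]'
python3 - <<'E'
from h import *
o=ctrl.get_obs(); w=snapshot("wrist")
cv2.imwrite("pics/w2.png",w["image"]);print(o["opening"],o["tool_pos"],o["force"])
E
```

```text
clock: 4.5
tool_pos: [0.5359, -0.3773, 0.0376]
orientation: [-180.0, -0.0, -90.0]
force: [-0.9, 1.6, 5.7]
opening: 0.0551
0.05507185134533607 [ 0.53594832 -0.3773112   0.03757111] [-0.8656787   1.56651142  5.74278224]
```

View pics/w2.png

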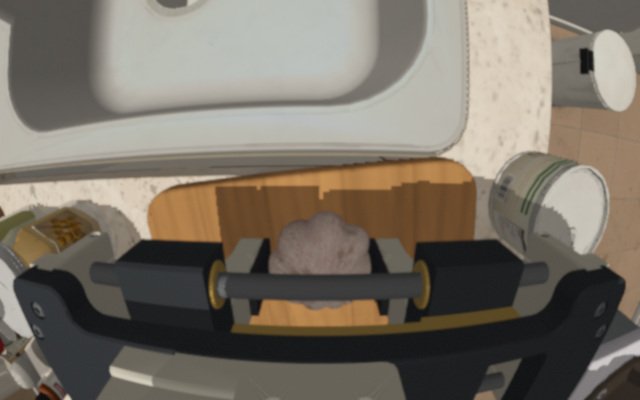

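The garlic sits between the pads with the opening at 55 mm. I'll lift it and check.

```bash
python3 -m pendant '[[0,0,-0.03,0,0,0,-1],[0,0,-0.08,0,0,0,-1],[0,0,-0.14,0,0,0,-1],[0,0,-0.20,0,0,0,-1],[0,0,-0.20,0,0,0,-1]]'
python3 - <<'E'
from h import *
o=ctrl.get_obs(); w=snapshot("wrist");s=snapshot("scene")
crop(w["image"],150,150,500,350,2,"pics/w3.png");crop(s["image"],330,100,530,300,3,"pics/s3.png")
E
python3 go.py ".533,-.3765,.233,180,0,-90" ".507,.174,.26,-76"
```

```text
clock: 5.18
tool_pos: [0.5381, -0.3786, 0.2431]
orientation: [-179.5, -0.3, -90.0]
force: [-0.2, -0.3, -1.8]
opening: 0.0546
[-0.5505  0.026  -0.027 ] [ 0.      0.     -0.2443] dist 0.552
```

View pics/w3.png

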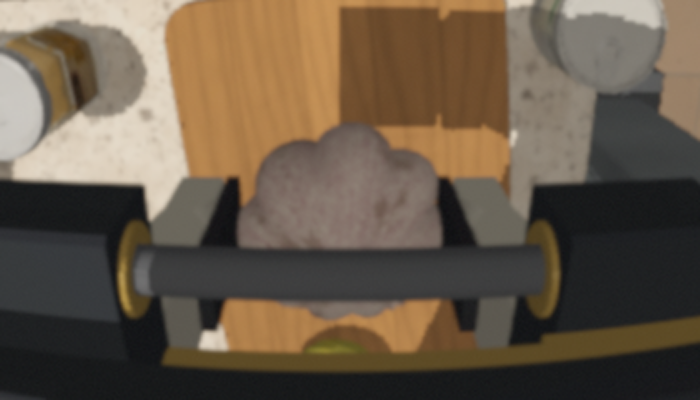

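View pics/s3.png

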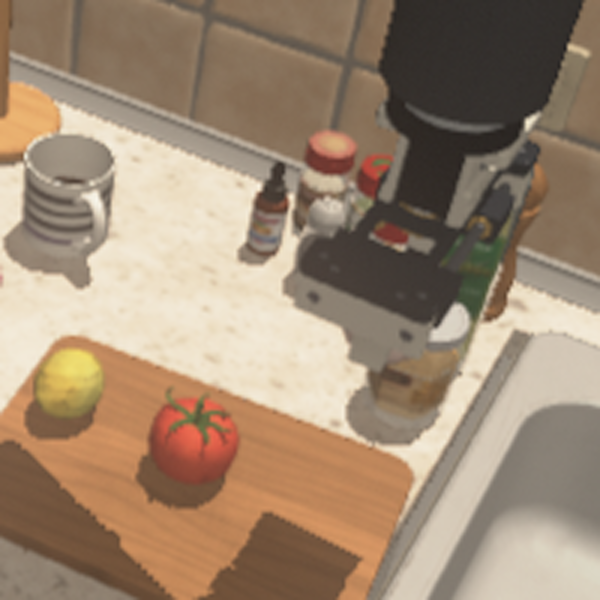

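The garlic hangs between the pads in the wrist picture, and the tomato and lemon are unmoved. Next I'll carry it over the bin.

```bash
python3 -m pendant '[[-0.5525,0.031,-0.017,0,0,-0.244,-1],[-0.5525,0.031,-0.017,0,0,-0.244,-1],[-0.5525,0.031,-0.017,0,0,-0.244,-1],[-0.5525,0.031,-0.017,0,0,-0.244,-1],[-0.5525,0.031,-0.017,0,0,-0.244,-1],[-0.5525,0.031,-0.017,0,0,-0.244,-1],[-0.5525,0.031,-0.017,0,0,-0.244,-1],[-0.5525,0.031,-0.017,0,0,-0.244,-1],[-0.5525,0.031,-0.017,0,0,-0.244,-1],[-0.5525,0.031,-0.017,0,0,-0.244,-1]]'
python3 - <<'E'
from h import *
o=ctrl.get_obs(); w=snapshot("wrist");s=snapshot("scene")
print(o["tool_pos"])
cv2.imwrite("pics/w4.png",w["image"]);crop(s["image"],150,50,350,250,3,"pics/s4.png")
E
```

```text
clock: 6.52
tool_pos: [0.5038, 0.1782, 0.2517]
orientation: [179.8, -0.0, -75.8]
force: [-0.7, -0.9, -0.6]
opening: 0.0548
[0.50377121 0.17820129 0.25172436]
```

View pics/w4.png

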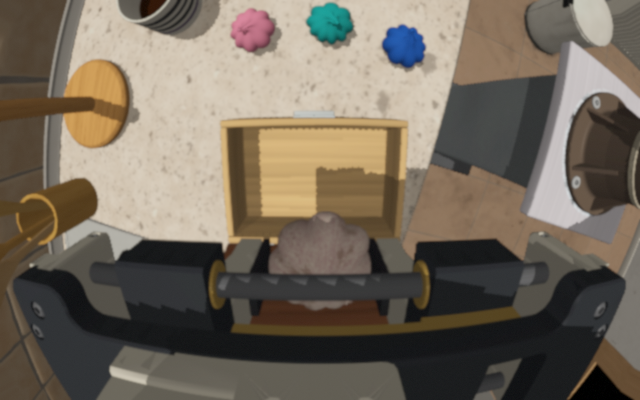

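View pics/s4.png

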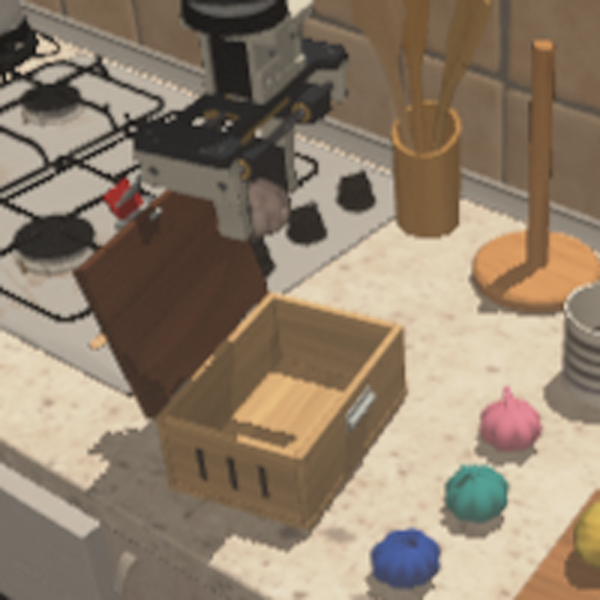

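The bin's front rim corners are at wrist (221,121) and (407,121), square to the jaws. I'll cast those rays to check the bin position.

```bash
python3 - <<'E'
from h import *
o=ctrl.get_obs(); w=snapshot("wrist")
P=[]
for u,v in((221,121),(407,121),(226,240),(404,240)):
    e,d=wray(w,o,u,v); P.append(e+d*(.09-e[2])/d[2]); print(P[-1].round(4))
d=P[1]-P[0]; print(np.linalg.norm(d),np.degrees(np.arctan2(d[1],d[0]))%360-90)
m=(P[0]+P[1])/2; a=np.radians(104); print("centre",m+.07*np.array([np.cos(a),np.sin(a),0]))
crop(w["image"],200,90,430,250,3,"pics/w5.png")
E
```

```text
[0.6216 0.1312 0.09  ]
[0.4317 0.0844 0.09  ]
[0.5934 0.2633 0.09  ]
[0.3935 0.2135 0.09  ]
0.19558314468833804 103.82554617565643
centre [0.50972696 0.17570993 0.09      ]
```

View pics/w5.png

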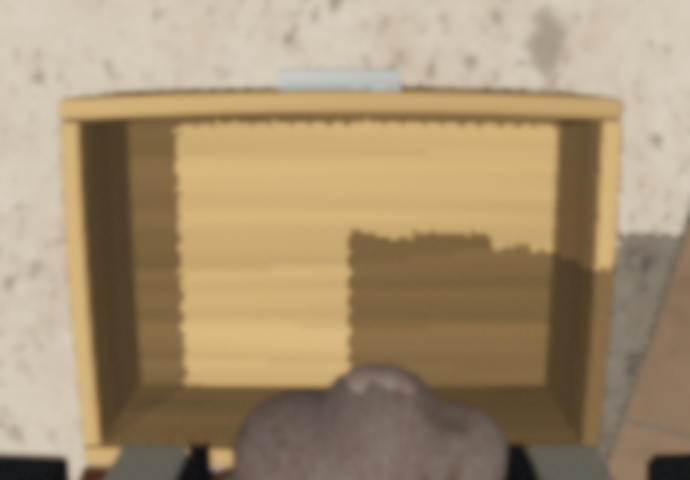

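The three views agree: bin centre (0.508, 0.1745), yaw 103.9. I'll lower the garlic, release it and come back up.

```bash
python3 -m pendant '[[0.0044,-0.003,0.06,0,0,0,-1],[0.0044,-0.003,0.12,0,0,0,-1],[0.0044,-0.003,0.17,0,0,0,-1],[0.0044,-0.003,0.205,0,0,0,-1],[0.0044,-0.003,0.207,0,0,0,-1],[0.0044,-0.003,0.207,0,0,0,0.9],[0.0044,-0.003,0.207,0,0,0,0.9],[0.0044,-0.003,0.207,0,0,0,0.9],[0.0044,-0.003,0.15,0,0,0,0.9],[0.0044,-0.003,0.09,0,0,0,0.9],[0.0044,-0.003,0.03,0,0,0,0.9],[0.0044,-0.003,-0.03,0,0,0,0.9]]'
python3 - <<'E'
from h import *
o=ctrl.get_obs(); t=snapshot("top");w=snapshot("wrist");s=snapshot("scene")
print(o["tool_pos"],o["orientation"])
cv2.imwrite("pics/w6.png",w["image"]);crop(s["image"],150,50,350,250,3,"pics/s6.png")
E
```

```text
clock: 8.18
tool_pos: [0.5083, 0.1716, 0.2868]
orientation: [-179.9, 0.0, -76.0]
force: [0.9, 1.5, -0.2]
opening: 0.0831
[0.50834733 0.17162625 0.28683829] [-1.79897380e+02  4.93363440e-02 -7.60045947e+01]
```

View pics/w6.png

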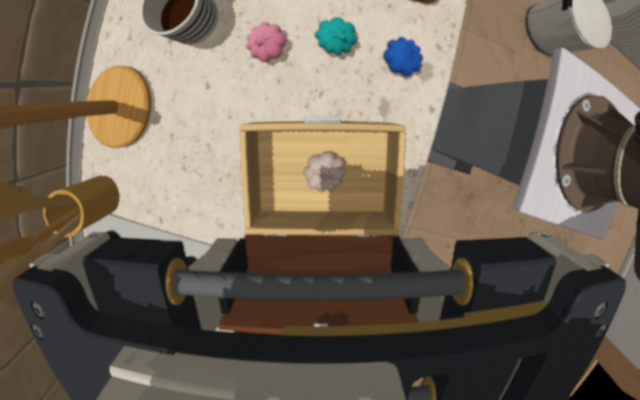

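View pics/s6.png

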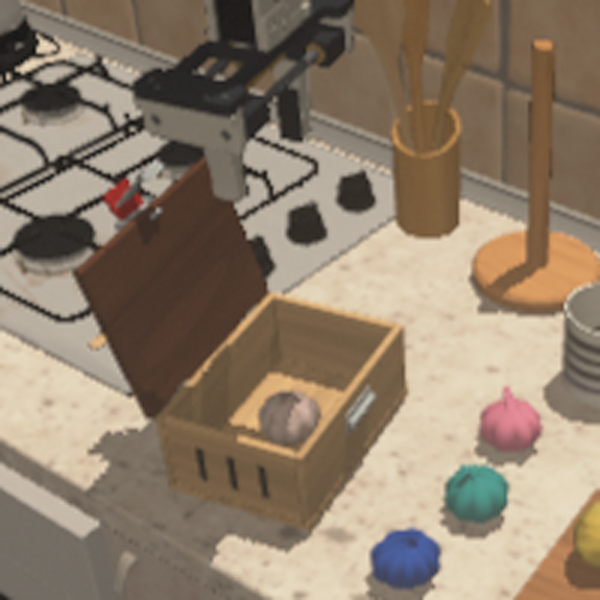

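The garlic lies inside the bin, wrist (325,172), and the lid is unmoved. Next I'll go over to behind the lid's outer side, with the fingers shut and tool x along the hinge.

```bash
python3 go.py ".5083,.1716,.2868,180,0,-76" ".508,.1716,.34,-76" ".403,.329,.34,14" ".403,.329,.205,14"
```

```text
[-0.0001  0.0003 -0.0532] [0. 0. 0.] dist 0.053
[-0.1782  0.0641 -0.0532] [ 0.      0.     -1.5708] dist 0.197
[-0.1782  0.0641  0.0818] [ 0.      0.     -1.5708] dist 0.206
```

```bash
python3 -m pendant '[[0,0,-0.054,0,0,-0.2,-1],[-0.04,0.02,-0.054,0,0,-0.4,-1],[-0.178,0.064,-0.054,0,0,-1.571,-1],[-0.178,0.064,-0.054,0,0,-1.571,-1],[-0.178,0.064,-0.054,0,0,-1.571,-1],[-0.178,0.064,-0.054,0,0,-1.571,-1],[-0.178,0.064,-0.054,0,0,-1.571,-1],[-0.178,0.064,-0.054,0,0,-1.571,-1],[-0.178,0.064,-0.054,0,0,-1.571,-1],[-0.178,0.064,-0.054,0,0,-1.571,-1],[-0.178,0.064,-0.054,0,0,-1.571,-1]]'
python3 - <<'E'
from h import *
o=ctrl.get_obs(); t=snapshot("top");w=snapshot("wrist");s=snapshot("scene")
cv2.imwrite("pics/w7.png",w["image"]);crop(s["image"],130,30,330,230,3,"pics/s7.png");crop(t["image"],100,130,300,280,4,"pics/t7.png")
E
```

```text
clock: 9.7
tool_pos: [0.4034, 0.3289, 0.3374]
orientation: [180.0, 0.0, 13.9]
force: [0.4, 0.5, -0.2]
opening: 0.0001
```

View pics/s7.png

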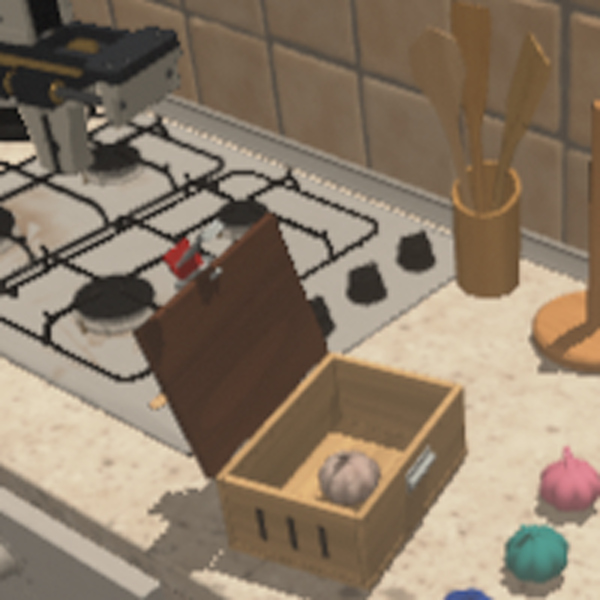

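View pics/t7.png

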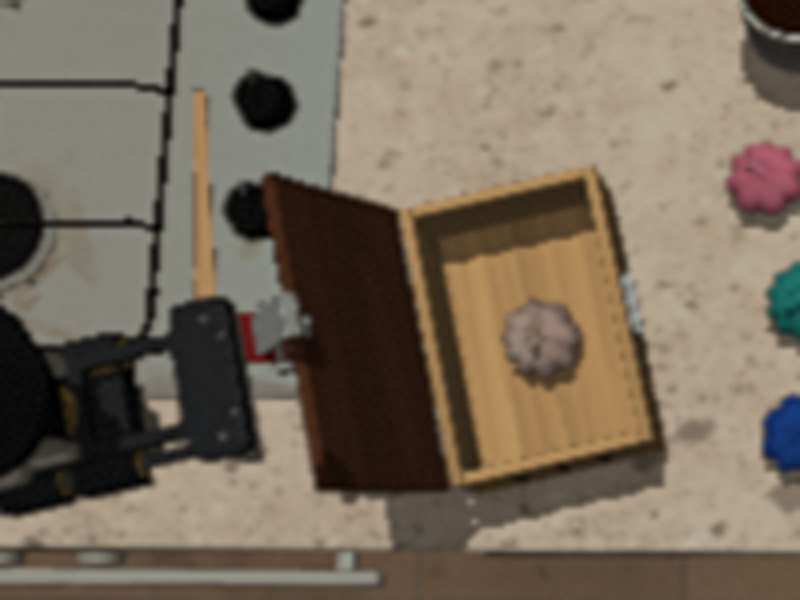

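View pics/w7.png

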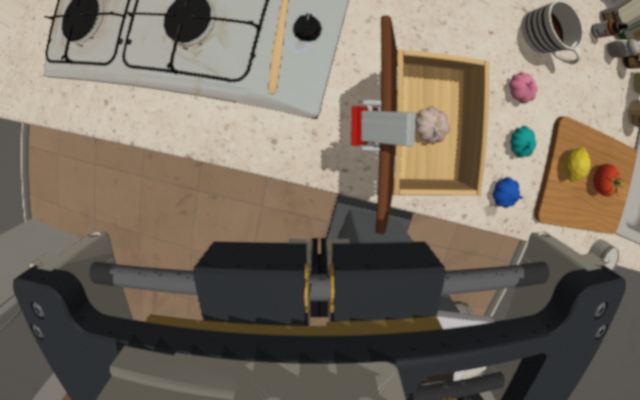

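The lid still leans on its stop, and the shut fingers are behind it and to the near side of the red catch. I'll descend and approach.

```bash
python3 -m pendant '[[0,0,0.06,0,0,0,-1],[0,0,0.12,0,0,0,-1],[0,0,0.1275,0,0,0,-1],[0,0.02,0.1275,0,0,0,-1],[0,0.03,0.1275,0,0,0,-1],[0,0.035,0.1275,0,0,0,-1],[0,0.035,0.1275,0,0,0,-1]]'
python3 - <<'E'
from h import *
o=ctrl.get_obs(); t=snapshot("top");s=snapshot("scene");print(o["force"])
crop(s["image"],130,70,330,220,4,"pics/s8.png");crop(t["image"],130,150,270,255,5,"pics/t8.png")
E
```

```text
clock: 10.72
tool_pos: [0.4125, 0.295, 0.2113]
orientation: [-179.9, -0.1, 13.9]
force: [-0.2, -0.1, -0.5]
opening: 0.0005
[-0.18893053 -0.14853208 -0.49947921]
```

View pics/s8.png

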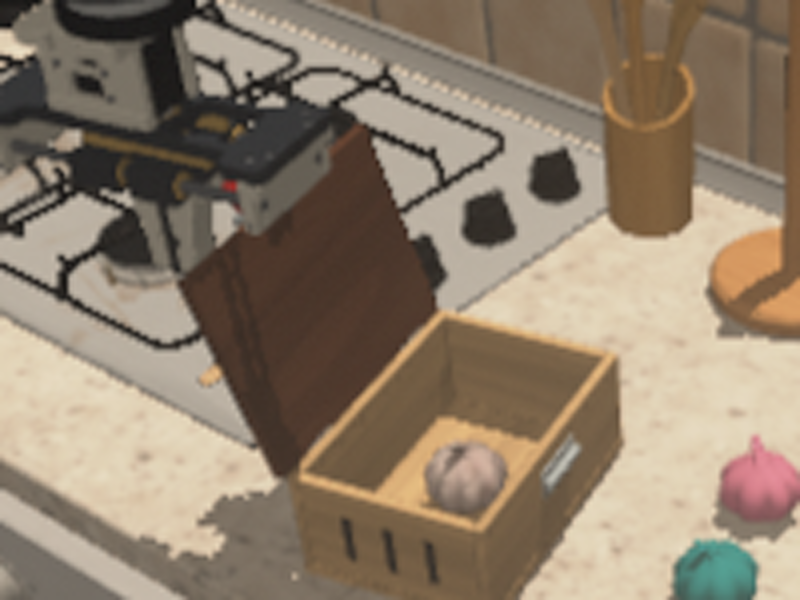

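View pics/t8.png

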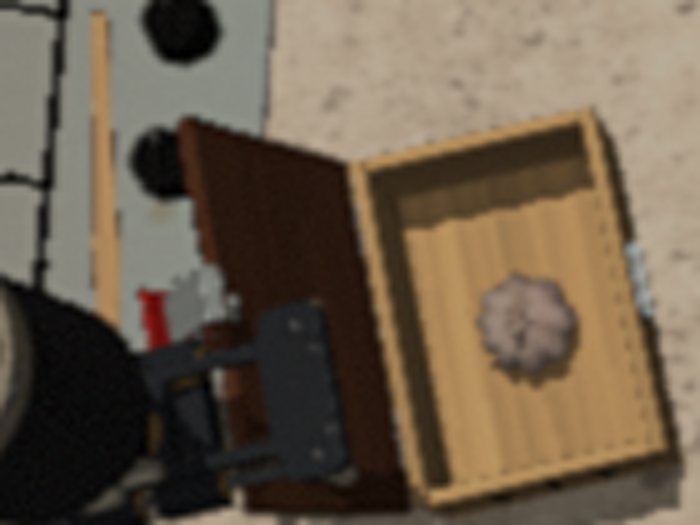

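The fingers are behind the lid's near part with the lid still on its stop. I'll shift 10 mm away from the catch and push slowly.

```bash
python3 -m pendant '[[-0.005,0.0,0,0,0,0,-1],[-0.010,0.005,0,0,0,0,-1],[-0.010,0.010,0,0,0,0,-1],[-0.010,0.014,0,0,0,0,-1],[-0.010,0.018,0,0,0,0,-1],[-0.010,0.022,0,0,0,0,-1],[-0.010,0.026,0,0,0,0,-1],[-0.010,0.026,0,0,0,0,-1]]'
python3 - <<'E'
from h import *
o=ctrl.get_obs(); t=snapshot("top");s=snapshot("scene");print(o["force"],o["tool_pos"])
crop(s["image"],130,70,330,220,4,"pics/s9.png");crop(t["image"],130,150,270,255,5,"pics/t9.png")
E
```

```text
clock: 11.82
tool_pos: [0.4087, 0.267, 0.21]
orientation: [180.0, 0.0, 14.0]
force: [0.1, 0.3, 0.4]
opening: 0.0004
[0.0545023  0.26127961 0.41607094] [0.40865228 0.26699312 0.21002959]
```

View pics/s9.png

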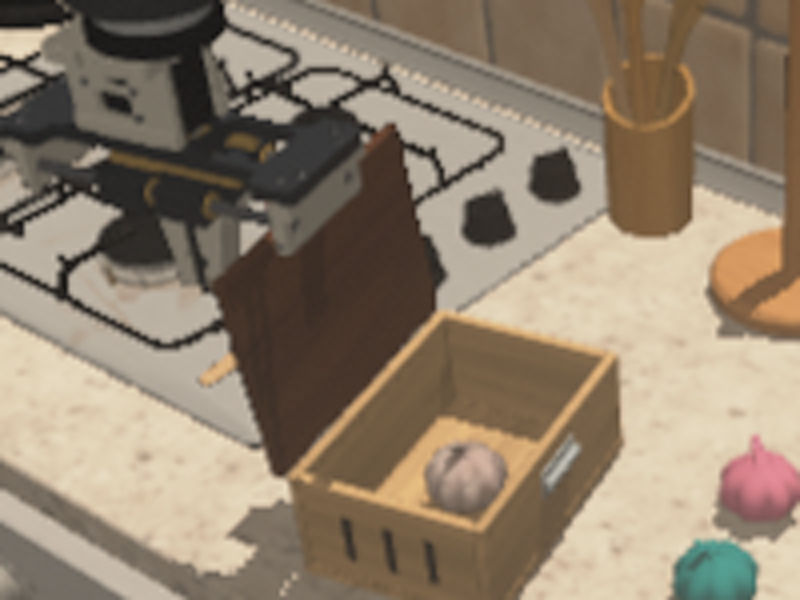

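View pics/t9.png

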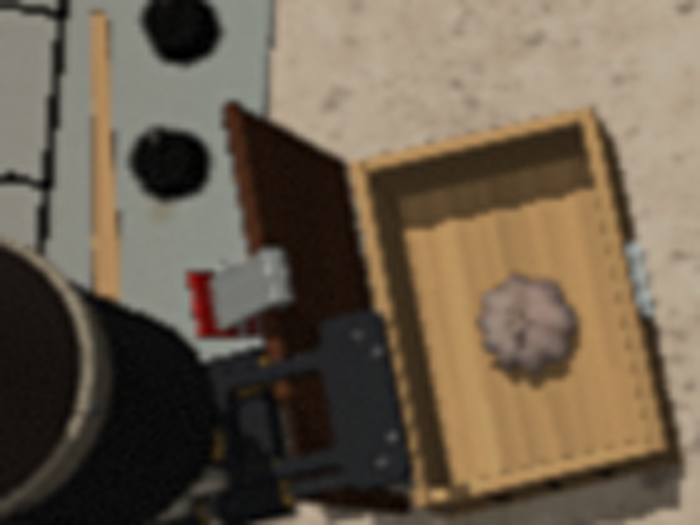

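The lid is about halfway to upright: its far top corner in the top crop went from (183,118) to (228,103). I'll push on in small steps.

```bash
python3 -m pendant '[[0,0.004,0,0,0,0,-1],[0,0.008,0,0,0,0,-1],[0,0.011,0,0,0,0,-1],[0,0.014,0,0,0,0,-1],[0,0.014,0,0,0,0,-1]]'
python3 - <<'E'
from h import *
o=ctrl.get_obs(); t=snapshot("top");s=snapshot("scene");print(o["force"],o["tool_pos"])
a=cv2.resize(s["image"][70:220,150:290],None,fx=2.8,fy=2.8);b=cv2.resize(t["image"][150:255,150:270],None,fx=3,fy=3)
c=np.zeros((420,760,3),np.uint8);c[:a.shape[0],:a.shape[1]]=a;c[:b.shape[0],395:395+b.shape[1]]=b;cv2.imwrite("pics/c10.png",c)
E
```

```text
clock: 12.55
tool_pos: [0.412, 0.2536, 0.2101]
orientation: [180.0, 0.0, 14.0]
force: [0.4, -0.1, -0.5]
opening: 0.0002
[ 0.42512567 -0.07009566 -0.50625035] [0.41203148 0.25355295 0.2101495 ]
```

View pics/c10.png

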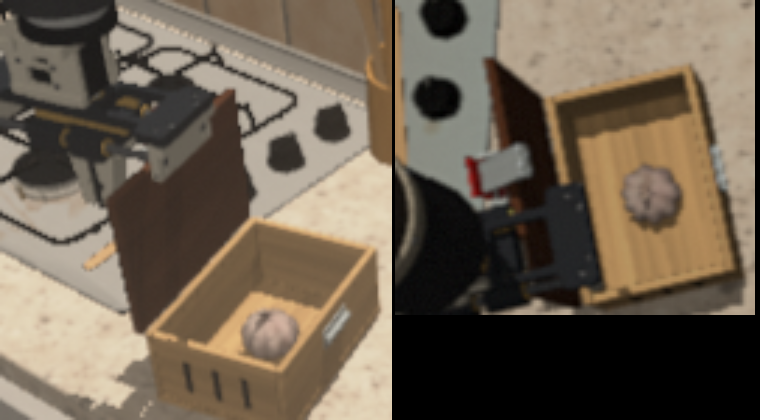

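```bash
python3 - <<'E'
from h import *
t=snapshot("top")
a=np.radians(103.9);X=np.array([np.cos(a),np.sin(a),0]);Y=np.array([-np.sin(a),np.cos(a),0]);Z=np.array([0,0,1.]);C=np.array([.508,.1745,0])
for th in(1.85,1.75,1.7,1.65,1.6,1.571,1.53):
    r=[]
    for n in(0,.01):
        p=C+.07*X+.09*Z-.102*Y+.144*(-np.cos(th)*X+np.sin(th)*Z)+n*(np.sin(th)*X+np.cos(th)*Z)
        r.append(np.round(proj(t,p),1))
    print(th,r)
E
```

```text
1.85 [array([169., 172.]), array([165.5, 173.2])]
1.75 [array([174.1, 170.4]), array([170.4, 171.5])]
1.7 [array([176.7, 169.6]), array([173. , 170.7])]
1.65 [array([179.5, 168.9]), array([175.6, 169.9])]
1.6 [array([182.3, 168.2]), array([178.3, 169.1])]
1.571 [array([183.9, 167.8]), array([180. , 168.7])]
1.53 [array([186.3, 167.3]), array([182.3, 168.1])]
```

The lid is near 1.58–1.60, almost upright. A few more millimetres slowly.

```bash
python3 -m pendant '[[0,0.003,0,0,0,0,-1],[0,0.006,0,0,0,0,-1],[0,0.006,0,0,0,0,-1]]'
python3 - <<'E'
from h import *
o=ctrl.get_obs(); t=snapshot("top");s=snapshot("scene");print(o["force"],o["tool_pos"])
a=cv2.resize(s["image"][70:220,150:290],None,fx=2.8,fy=2.8);b=cv2.resize(t["image"][150:255,150:270],None,fx=3,fy=3)
c=np.zeros((420,760,3),np.uint8);c[:a.shape[0],:a.shape[1]]=a;c[:b.shape[0],395:395+b.shape[1]]=b;cv2.imwrite("pics/c11.png",c)
E
```

```text
clock: 13.08
tool_pos: [0.4135, 0.2477, 0.2102]
orientation: [180.0, 0.0, 14.0]
force: [-1.1, 0.1, 0.1]
opening: 0.0008
[-1.06073477  0.05433266  0.13943676] [0.41352158 0.24774586 0.21016358]
```

View pics/c11.png

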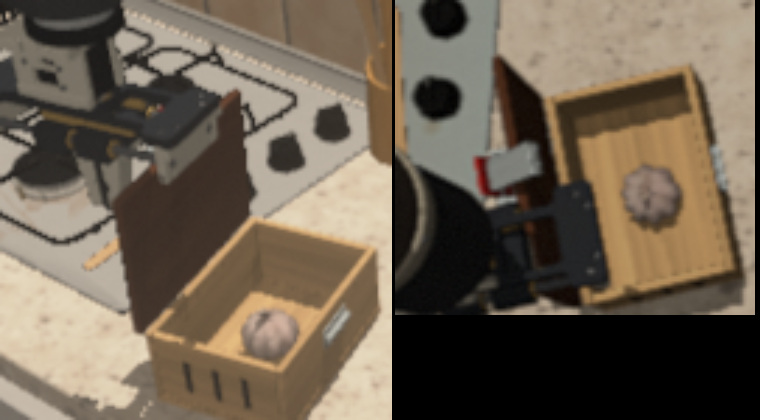

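```bash
python3 -m pendant '[[0,0.002,0,0,0,0,-1],[0,0.003,0,0,0,0,-1],[0,0.003,0,0,0,0,-1]]'
python3 - <<'E'
from h import *
o=ctrl.get_obs(); t=snapshot("top");s=snapshot("scene");print(o["force"],o["tool_pos"])
a=cv2.resize(s["image"][70:220,150:290],None,fx=2.8,fy=2.8);b=cv2.resize(t["image"][150:255,150:270],None,fx=3,fy=3)
c=np.zeros((420,760,3),np.uint8);c[:a.shape[0],:a.shape[1]]=a;c[:b.shape[0],395:395+b.shape[1]]=b;cv2.imwrite("pics/c12.png",c)
E
```

```text
clock: 13.55
tool_pos: [0.4142, 0.245, 0.2102]
orientation: [-180.0, 0.0, 14.0]
force: [0.7, 0.3, -0.4]
opening: 0.0004
[ 0.71866443  0.31943551 -0.39033469] [0.4142253  0.24504821 0.21017573]
```

View pics/c12.png

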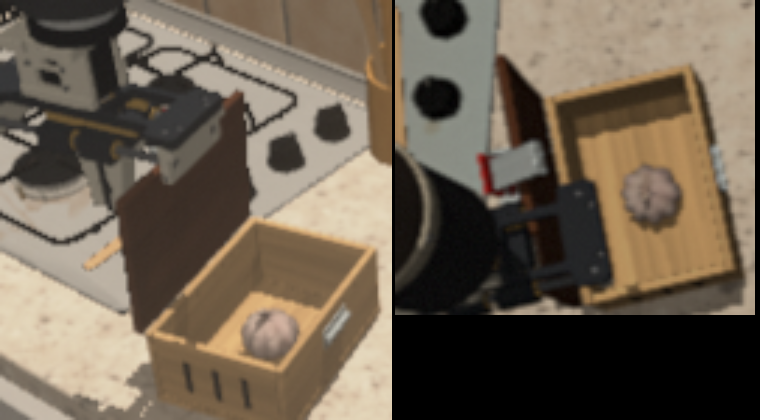

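```bash
python3 -m pendant '[[0,0.002,0,0,0,0,-1],[0,0.004,0,0,0,0,-1],[0,0.004,0,0,0,0,-1]]'
python3 - <<'E'
from h import *
o=ctrl.get_obs(); t=snapshot("top");s=snapshot("scene");print(o["force"],o["tool_pos"])
a=cv2.resize(s["image"][70:220,150:290],None,fx=2.8,fy=2.8);b=cv2.resize(t["image"][150:255,150:270],None,fx=3,fy=3)
c=np.zeros((420,760,3),np.uint8);c[:a.shape[0],:a.shape[1]]=a;c[:b.shape[0],395:395+b.shape[1]]=b;cv2.imwrite("pics/c13.png",c)
E
```

```text
clock: 14.02
tool_pos: [0.4152, 0.2411, 0.2102]
orientation: [180.0, 0.0, 14.0]
force: [0.5, 0.4, -0.2]
opening: 0.0006
[ 0.47153655  0.43476013 -0.18534956] [0.41520245 0.24105945 0.21016743]
```

View pics/c13.png

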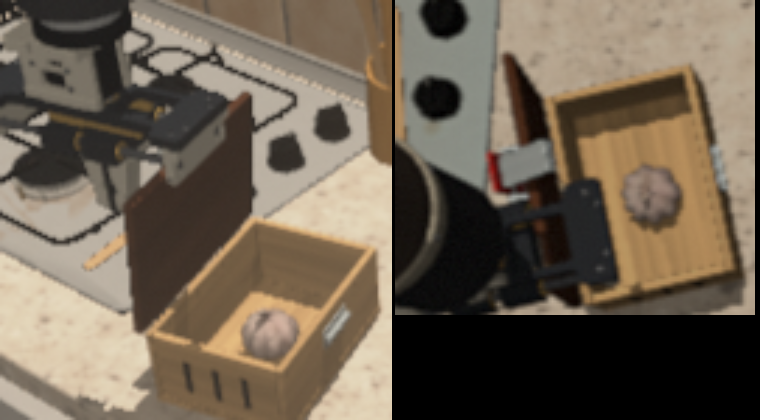

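```bash
python3 - <<'E'
from h import *
t=snapshot("top");s=snapshot("scene")
crop(t["image"],170,150,240,210,10,"pics/t14.png");crop(s["image"],190,90,260,150,10,"pics/s14.png")
E
```

```text
(no output)
```

View pics/t14.png

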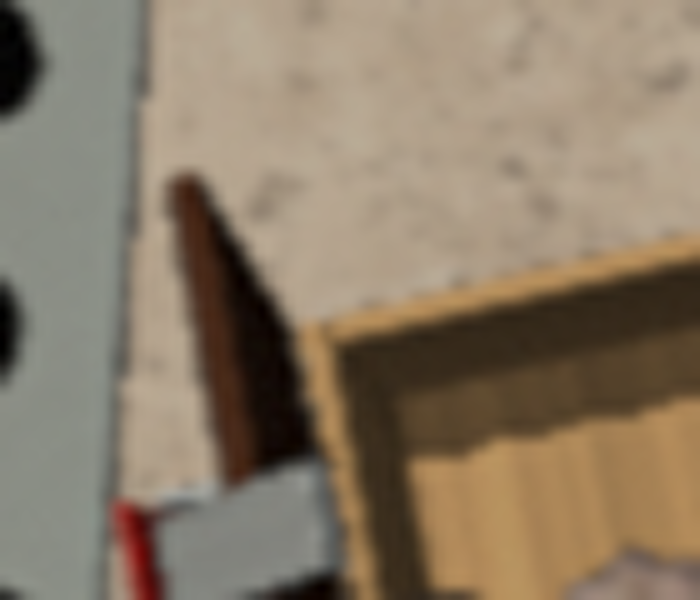

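View pics/s14.png

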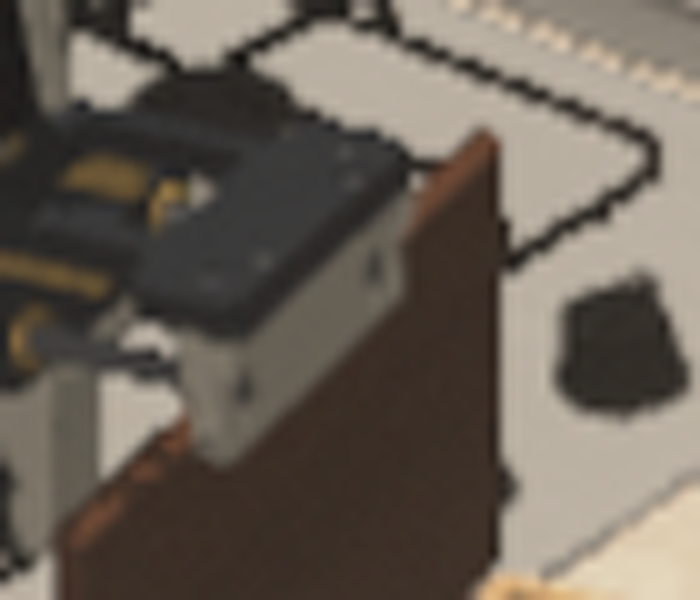

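```bash
python3 - <<'E'
from h import *
t=snapshot("top");s=snapshot("scene")
x,r=tri([ray(t,190.5,168.2),ray(s,239.2,104.5)]);a=np.radians(103.9);X=np.array([np.cos(a),np.sin(a),0]);Y=np.array([-np.sin(a),np.cos(a),0]);C=np.array([.508,.1745,0])
print("inner free far corner: bin x,y,z",(x-C)@X,(x-C)@Y,x[2],r)
x,r=tri([ray(t,200.5,182.5),ray(s,239.5,149)]);print("hinge far",(x-C)@X,(x-C)@Y,x[2],r)
for th in(1.571,1.53,1.49,1.45,1.4):
    p=C+.07*X+.09*np.array([0,0,1])-.102*Y
    q=p+.144*(-np.cos(th)*X+np.sin(th)*np.array([0,0,1]))
    print(th,np.round(proj(s,p),1),np.round(proj(s,q),1),np.round(proj(t,p),1),np.round(proj(t,q),1))
E
```

```text
inner free far corner: bin x,y,z 0.05533374916070215 -0.09957520452250845 0.22781865265292595 [0.0006661371718539164, 0.0006661371718539975]
hinge far 0.07277876292201338 -0.10177012294660229 0.0786370867525115 [0.0002006237885672937, 0.00020062378856724805]
1.571 [239.9 145.9] [234.2 100.9] [200.4 181.2] [183.9 167.8]
1.53 [239.9 145.9] [236.2 101.4] [200.4 181.2] [186.3 167.3]
1.49 [239.9 145.9] [238.1 101.9] [200.4 181.2] [188.6 166.8]
1.45 [239.9 145.9] [240.1 102.5] [200.4 181.2] [191.  166.3]
1.4 [239.9 145.9] [242.5 103.4] [200.4 181.2] [193.9 165.8]
```

```bash
python3 - <<'E'
from h import *
o=ctrl.get_obs();w=snapshot("wrist");s=snapshot("scene")
cv2.imwrite("pics/w15.png",w["image"]);print(o["clock"])
A=R.from_euler("xyz",o["orientation"],degrees=True).as_matrix()
for x in(-.039,.039):
  for z in (-.066,-.05): print(x,z,proj(s,A@[x,.0965,z]+o["tool_pos"]))
a=np.radians(103.9);X=np.array([np.cos(a),np.sin(a),0]);print((o["tool_pos"]-[.508,.1745,0])@X)
crop(s["image"],150,60,290,180,5,"pics/s15.png")
E
```

```text
14.325
-0.039 -0.066 (np.float64(215.0413600943362), np.float64(136.46954846296236))
-0.039 -0.05 (np.float64(216.06362401405443), np.float64(142.53248389847985))
0.039 -0.066 (np.float64(232.87803812805174), np.float64(118.89768926743221))
0.039 -0.05 (np.float64(233.66449215467958), np.float64(124.81962936391797))
0.08712488893482374
```

View pics/w15.png

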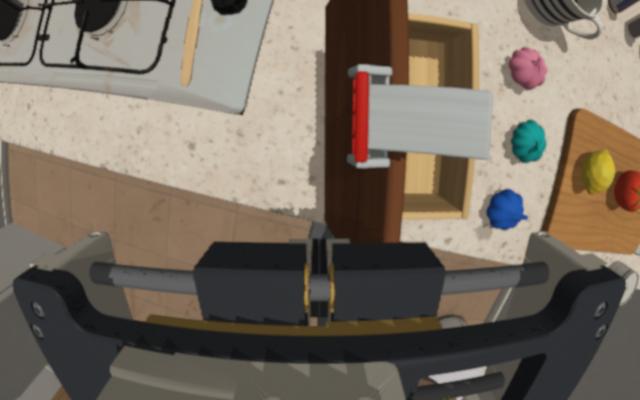

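View pics/s15.png

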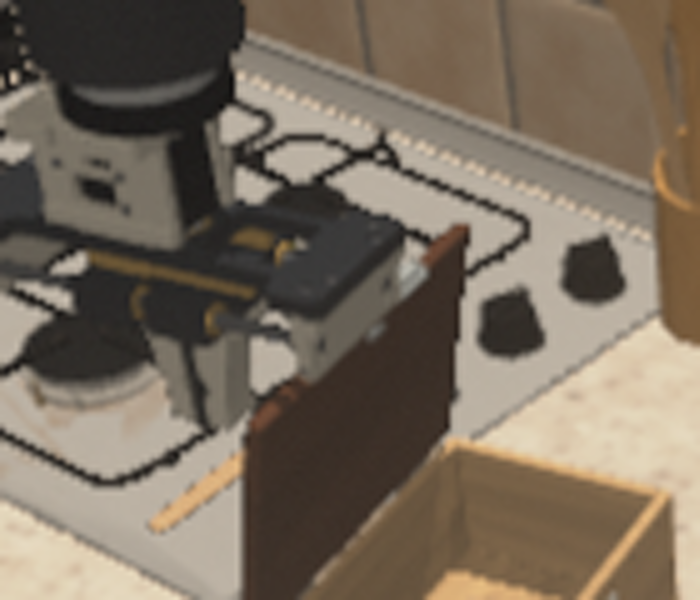

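The last frames, 0.3 s later, show the lid already moving: its far top corner is now at scene (243,106) and the lid is at about 1.35. It has left the finger, so I'll hold still and let it drop.

```bash
python3 -m pendant '[[0,0,0,0,0,0,-1],[0,0,0,0,0,0,-1],[0,0,0,0,0,0,-1],[0,0,0,0,0,0,-1],[0,0,0,0,0,0,-1],[0,0,0,0,0,0,-1],[0,0,0,0,0,0,-1],[0,0,0,0,0,0,-1],[0,0,-0.03,0,0,0,-1],[0,0,-0.07,0,0,0,-1],[0,0,-0.07,0,0,0,-1],[0,0,-0.07,0,0,0,-1]]'
python3 - <<'E'
from h import *
o=ctrl.get_obs();w=snapshot("wrist");s=snapshot("scene");t=snapshot("top")
cv2.imwrite("pics/w16.png",w["image"]);print(o["clock"],o["tool_pos"])
crop(s["image"],150,80,310,230,5,"pics/s16.png");crop(t["image"],170,150,280,260,5,"pics/t16.png")
E
```

```text
clock: 15.92
tool_pos: [0.4149, 0.2411, 0.2799]
orientation: [-180.0, 0.0, 14.0]
force: [0.6, -0.2, 0.4]
opening: 0.0004
15.925 [0.41494178 0.24112891 0.27986267]
```

View pics/s16.png

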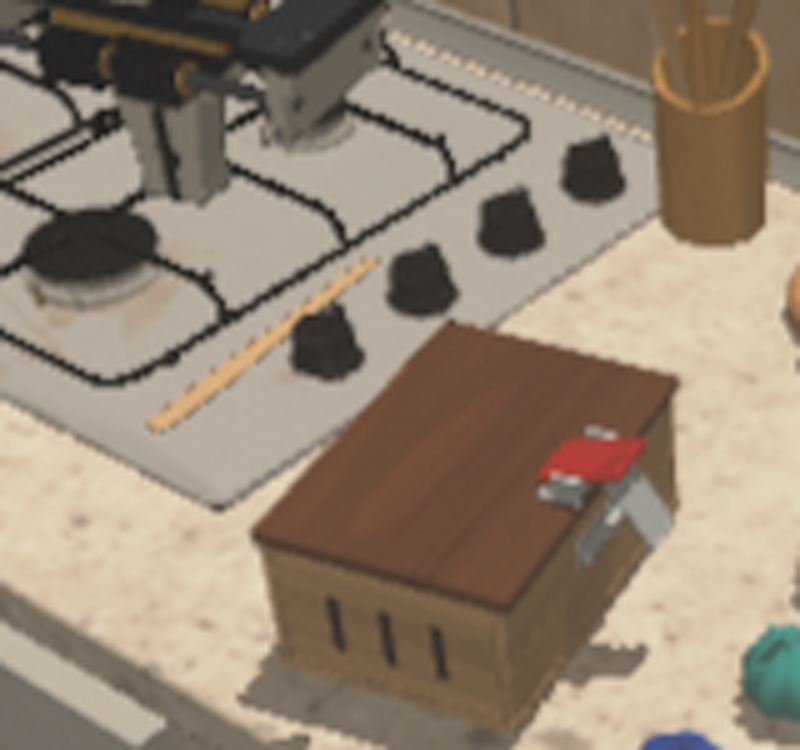

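View pics/t16.png

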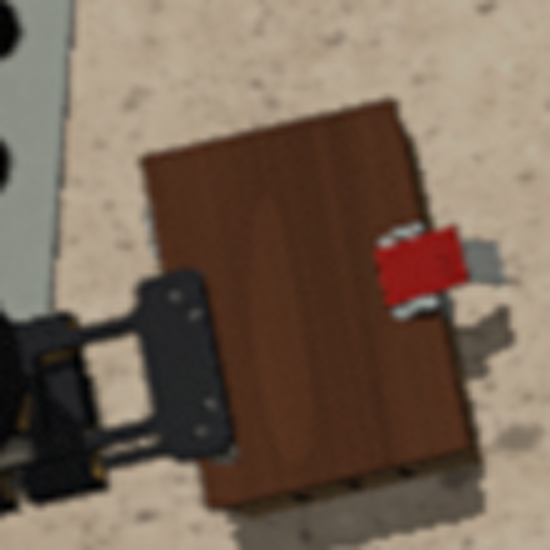

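View pics/w16.png

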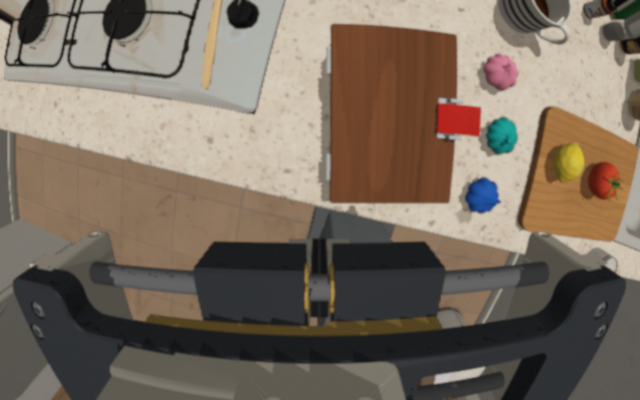

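The lid is shut flat and the catch is unlocked with its front raised and the hook out. The red face's front edge is at top crop (464,257) and scene crop (627,460). I'll triangulate it.

```bash
python3 - <<'E'
from h import *
o=ctrl.get_obs();t=snapshot("top");s=snapshot("scene")
a=np.radians(103.9);X=np.array([np.cos(a),np.sin(a),0]);Y=np.array([-np.sin(a),np.cos(a),0]);C=np.array([.508,.1745,0])
P={}
for n,i,b in(("t",t,(235,190,280,220)),("s",s,(250,160,290,185))):
    im=i["image"][b[1]:b[3],b[0]:b[2]].astype(int); m=((im[...,2]>110)&(im[...,1]<70)&(im[...,0]<70)).astype(np.uint8)
    cs,_=cv2.findContours(m,cv2.RETR_EXTERNAL,cv2.CHAIN_APPROX_NONE); c=max(cs,key=cv2.contourArea)
    r=cv2.minAreaRect(c);q=cv2.boxPoints(r)+b[:2]; M=cv2.moments(m,True); ce=(M["m10"]/M["m00"]+b[0],M["m01"]/M["m00"]+b[1]);print(n,q.round(1).tolist(),np.round(ce,1)); P[n]=ce
    for u in list(q)+[ce]:
        p=plane(i,*u,.117); print("  bin",((p-C)@X).round(4),((p-C)@Y).round(4))
x,r=tri([ray(t,*P["t"]),ray(s,*P["s"])]);print("face centre",x,(x-C)@X,(x-C)@Y,r)
x,r=tri([ray(t,262.8,201.4),ray(s,275.2,171.8)]);print("front edge",x,(x-C)@X,(x-C)@Y,r)
E
```

```text
t [[244.0, 199.4], [260.4, 194.8], [263.5, 205.8], [247.2, 210.5]] [253.8 202.7]
  bin -0.0425 -0.0158
  bin -0.0885 -0.018
  bin -0.0905 0.014
  bin -0.0447 0.0161
  bin -0.0666 -0.0006
s [[256.6, 168.4], [278.0, 166.9], [278.5, 174.6], [257.1, 176.1]] [268.1 171.2]
  bin -0.0393 0.0023
  bin -0.0877 -0.0242
  bin -0.1026 0.0041
  bin -0.0551 0.0299
  bin -0.072 0.0015
face centre [0.52668345 0.10945443 0.11253688] -0.06762909280321698 -0.002510562548035468 [0.0018359312741899167, 0.001835931274189943]
front edge [0.52791312 0.08459594 0.12158462] -0.0920550408918181 0.002267477570830781 [0.0005592429063397739, 0.0005592429063399791]
```

```bash
python3 go.py ".4149,.2411,.2799,180,0,14" ".5284,.092,.20,-76"; python3 -m pendant '[[0.0,0.05,0,0,0,0.2,-1],[0.074,0.172,0,0,0,1.571,-1],[0.074,0.172,0,0,0,1.571,-1],[0.074,0.172,0,0,0,1.571,-1],[0.074,0.172,0,0,0,1.571,-1],[0.074,0.172,0.08,0,0,1.571,-1],[0.074,0.172,0.10,0,0,1.571,-1],[0.074,0.172,0.12,0,0,1.571,-1],[0.074,0.172,0.135,0,0,1.571,-1],[0.074,0.172,0.135,0,0,1.571,-1],[0.074,0.172,0.135,0,0,1.571,-1]]'
python3 - <<'E'
from h import *
o=ctrl.get_obs();w=snapshot("wrist");s=snapshot("scene");t=snapshot("top")
a=np.radians(103.9);X=np.array([np.cos(a),np.sin(a),0]);Y=np.array([-np.sin(a),np.cos(a),0]);C=np.array([.508,.1745,0]);p=o["tool_pos"]-C;print(p@X,p@Y,o["force"])
crop(w["image"],150,100,500,350,2,"pics/w17.png");crop(s["image"],190,80,350,230,5,"pics/s17.png")
E
```

```text
[0.0741 0.1721 0.0799] [ 0.     -0.      1.5708] dist 0.204
clock: 17.55
tool_pos: [0.5289, 0.0923, 0.1456]
orientation: [-180.0, -0.0, -75.9]
force: [-0.8, -0.3, 0.7]
opening: 0.0002
-0.08479157150995495 -0.000593310226689932 [-0.81726442 -0.25808892  0.72024663]
```

View pics/s17.png

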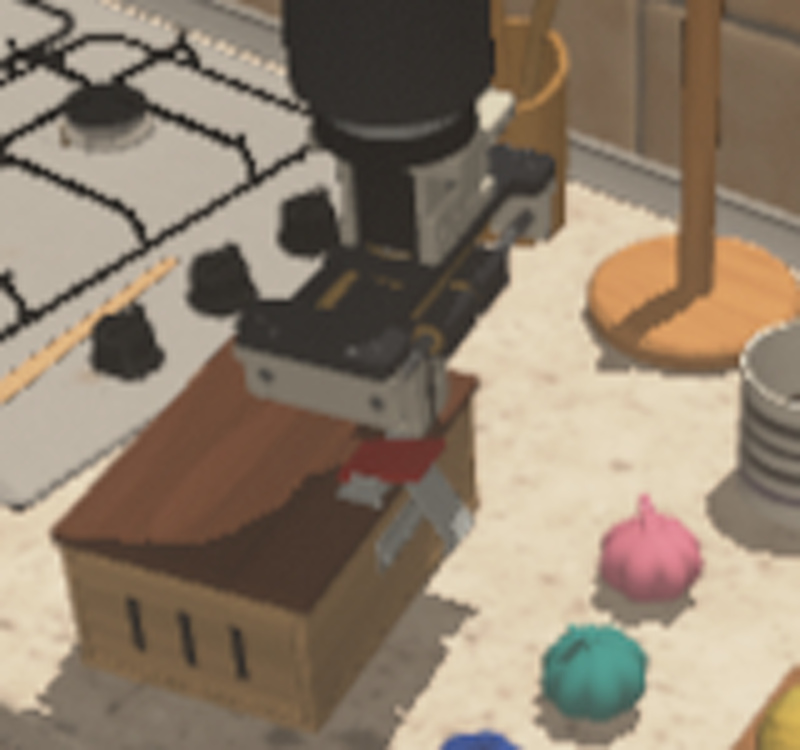

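View pics/w17.png

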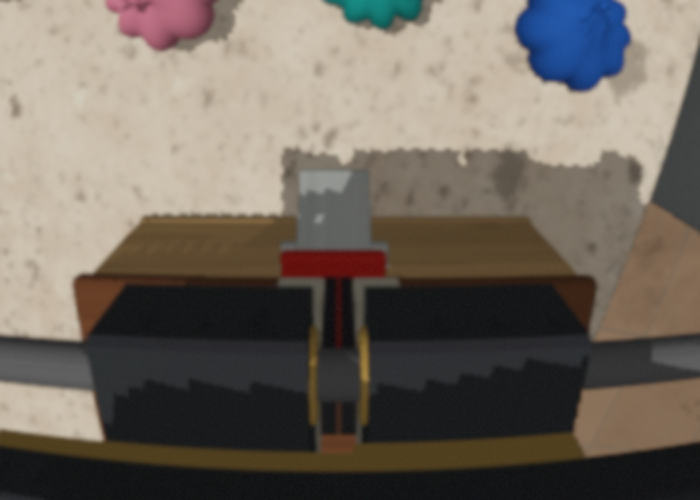

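The fingertips are centred above the red front end, at bin (-85, -1) mm. I'll press down in small steps.

```bash
python3 -m pendant '[[0,0,0.012,0,0,0,-1],[0,0,0.022,0,0,0,-1],[0,0,0.026,0,0,0,-1],[0,0,0.030,0,0,0,-1],[0,0,0.034,0,0,0,-1],[0,0,0.037,0,0,0,-1],[0,0,0.037,0,0,0,-1]]'
python3 - <<'E'
from h import *
s=snapshot("scene");print(ctrl.get_obs()["force"]);crop(s["image"],190,100,330,230,5,"pics/s18.png")
E
```

```text
clock: 18.58
tool_pos: [0.5289, 0.0925, 0.111]
orientation: [-179.9, -0.0, -76.0]
force: [-9.9, -0.2, 26.6]
opening: 0.0007
[-10.88104828  -0.89166439  26.36110315]
```

View pics/s18.png

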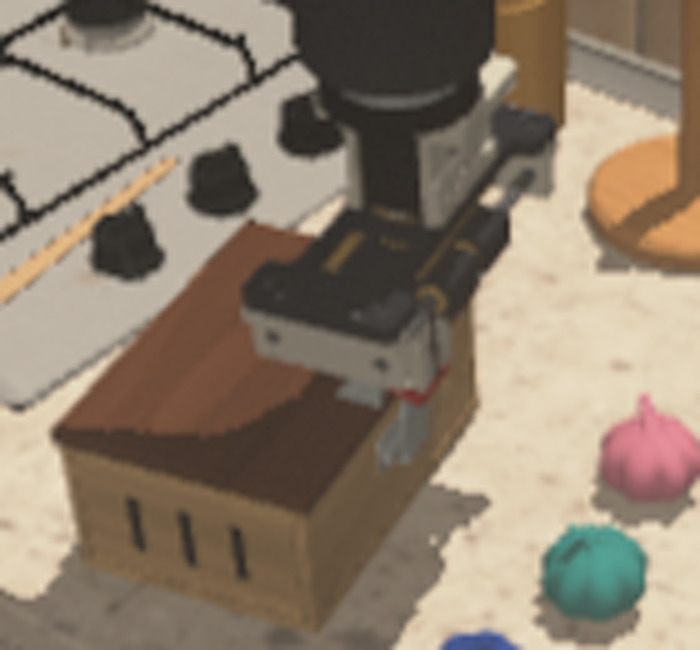

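The force has risen to 26 N at z 0.111, so the catch is at its stop, and the hook is swung in against the keeper. I'll lift off and back away to check.

```bash
python3 -m pendant '[[0,0,-0.01,0,0,0,-1],[0,0,-0.05,0,0,0,-1],[0,0,-0.11,0,0,0,-1],[0.0,0,-0.17,0,0,0,-1],[-0.02,0.15,-0.20,0,0,0,-1],[-0.02,0.15,-0.20,0,0,0,-1],[-0.02,0.15,-0.20,0,0,0,-1],[-0.02,0.15,-0.20,0,0,0,-1]]'
python3 - <<'E'
from h import *
s=snapshot("scene");t=snapshot("top");o=ctrl.get_obs();print(o["force"],o["qvel"].round(1))
crop(s["image"],190,100,330,230,5,"pics/s19.png");cv2.imwrite("pics/s19f.png",s["image"]);cv2.imwrite("pics/t19.png",t["image"])
E
```

```text
clock: 19.62
tool_pos: [0.3769, 0.0754, 0.3094]
orientation: [-179.8, 0.1, -75.9]
force: [0.3, -0.1, -1.1]
opening: 0.0003
[0.43332346 0.47466504 0.43731205] [-0.6  1.9  0.4  0.   0.1 -0.1]
```

View pics/s19.png

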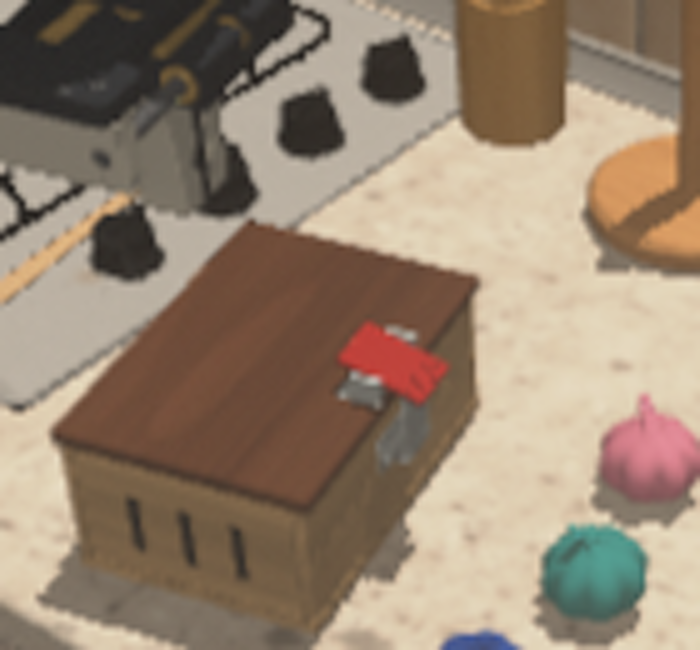

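View pics/t19.png

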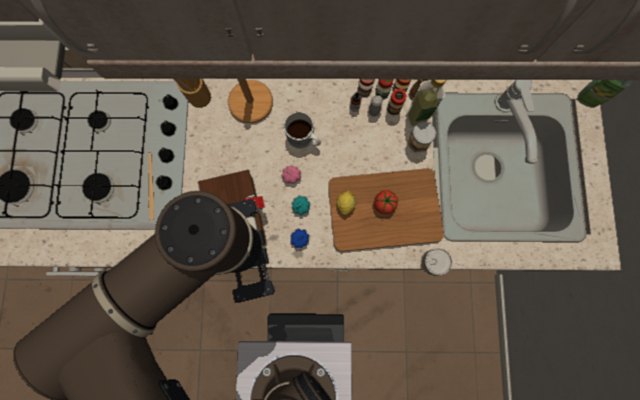

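View pics/s19f.png

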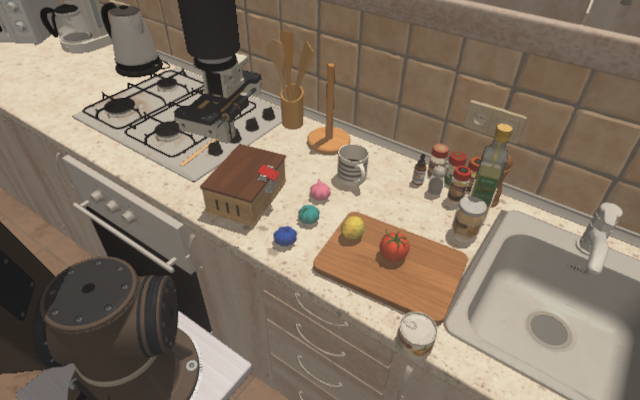

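The catch stays over: its red front end is down at scene crop (430,380) and the hook is under the keeper at (405,435). The lid is flat, the tomato and lemon are in place, and the arm is clear. Handing in after a short settle.

```bash
python3 -m pendant '[[0,0,0,0,0,0,-1],[0,0,0,0,0,0,-1],[0,0,0,0,0,0,-1],[0,0,0,0,0,0,-1]]'; python3 -c "
from plant import ctrl
print(ctrl.close_job())"
```

```text
clock: 20.23
tool_pos: [0.3783, 0.0754, 0.3079]
orientation: [180.0, -0.0, -76.0]
force: [-0.2, 0.0, -0.3]
opening: 0.0004
the job is handed in; nothing more can be done
None
```

The job is done and was handed in at 20.2 s: the garlic is in the bin, the lid is shut and the catch is locked. I put the whitish garlic in the bin and nudged the lid from its outer side until it left the fingers. It then fell shut while the arm held still, and I pressed the front of the red catch down to its stop, with about 27 N at z = 0.111.

The last pictures show the lid flat, the catch's front end down with its hook under the keeper, the tomato and lemon where they were, and the arm clear of everything with no contact force. I last saw the garlic inside the bin just before the lid shut.

Two checks were not clean:
- **Lid push:** my image estimate put the lid at about 1.46, roughly 6 degrees past upright, before I saw it clearly leave the fingers. That is a little further than I intended, and somewhat beyond the stated balance point of 1.571.
- **Camera agreement:** the two fixed cameras disagreed by up to 8 mm on the bin's corners, so I averaged them and checked the result against the wrist camera.

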